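# Latch the dough mixer's lid and seat its keyed drive shaft

## Robot

A 6-joint arm with a two-finger parallel gripper is mounted at the origin on the work surface. World frame = base frame: x ahead of the robot, y to its left, z up, the work surface at z = 0. Lengths are in m, angles in rad, forces in N, time in s.
With the tool pointing down it reaches from about 0.3 to 0.85 m from the base axis. Payload 4.2 kg.
Tool frame: the origin (TCP) lies at the very end of the fingers, on their centre line; the grasp point (between the pads) lies 19 mm behind it; z points along the fingers, y is the line along which they close (so a half turn about z gives the same grasp; the last joint's range is limited). The gripper opens to 91 mm and grips with 3 to 60 N. Pads are 32 mm wide; open, the fingers measure 118 mm over their backs; the gripper's body (76 mm by 178 mm) begins 60 mm behind the grasp point.
Start: joints at [1.306, 0.32, 1.565, -0, 1.257, -0.02], TCP at [0.139, 0.558, 0.214] pointing down, gripper open.
Joint ranges: [-3.11, 3.11], [-0.84, 2.01], [0.21, 2.61], [-1.34, 4.49], [0.05, 2.63], [-2.56, 2.56]. Speed limits (rad/s): [2.57, 2.57, 3.14, 3.14, 3.14, 3.14].

## Interface

Orientations are given as a 3x3 rotation matrix whose columns are the frame's x, y, z axes.
In Python, from workcell import env, capture, camera_info, ticket gives the robot as it stands.
- The arm moves only by the tool drive_tool, never from a script. Its argument "series" is a list of rows, each an object of numbers: "fingers": the opening, from 0 (shut) to 1 (fully open); "dx", "dy", "dz": the shift along the world's x, y, z in mm; "wx", "wy", "wz": the turn, a rotation vector about the world's x, y, z in rad. In form: [{"fingers": .., "dx": .., "dy": .., "dz": .., "wx": .., "wy": .., "wz": ..}, ...]. A call has 1 to 8 rows; each row is the pose to reach, as a shift and turn from the pose commanded when the call began; what a row does not reach only later rows make up. A row lasts 1/8 s, in which the tool goes at most 62.5 mm and 10.7 degrees, less where a joint would pass 70% of its speed; a pose out of reach is approached as far as the arm can. A call with a gripper value outside its range is refused whole. The fingers move at their own pace and stop on an object; the grip force is fixed at half the most. Time passes only in rows, so rows that repeat a pose let the fingers close. It gives the time, the measured TCP pose, the force, the opening and the grip force at its end, in the units of the state.
- env.get_state(): the state, without advancing time (a new reading comes with each control period).
- capture(name): name is "scene" or "top"; returns (picture, depth): 384x512x3 uint8, blue, green, red; 384x512 float32, m along the optical axis (not along the pixel's ray), 0 where there is no reading.
- camera_info(name): a dict with "fovy" (degrees; the focal length in pixels is half the picture's height over the tangent of half this angle, whatever the lens; pixels are square), "cx", "cy" (the principal point, pixels), "xyz" and "orientation" of the camera in the world. Camera axes: x right, y down, z forward; pixel columns grow to the right and rows downward; lengths in m; the calibration is good to about 2 mm. A picture is of the moment at which its call begins. camera_info takes no time and is no camera call.
- ticket.hand_in(): hands the job in; it is judged then, once.
The state is a dict: "time_s": time; "q": joint angles; "qd": joint speeds; "tau": joint torques, N m; "eef_pos": TCP position; "eef_rot": TCP orientation; "contact_force": force on the tool from outside, world axes, zero at the start; "ft_torque": the same for the moment, N m; "width": finger opening in m; "gripper_force": force on a finger pad.
Only numpy, scipy, OpenCV 4.12 (cv2) and the standard library are available. Lean on these libraries where they do the work, as an engineer would, in place of code of your own. Each camera call takes 0.05 s, during which the arm holds its last target. There are 200 camera calls.

## Task

Get the hand dough mixer ready: first swing the clamp arm over the lid until it rests in its catch, then take the T-handled drive shaft from the wooden stand, put it into the hub in the middle of the lid, turn it until its keys slip into the slots, and push it fully home against the spring, so that its collar sits on the hub. The spring lifts it again if you let go, so finish while still holding the handle and keeping it pressed fully home. Leave the clamp shut and the other things on the table where they are.

Things in the scene. Friction and masses are not known exactly. Their poses are not given: they have to be found in the camera images.
- clamp (a joint): angle of the clamp arm on the mixer, rad: 0 = shut, its end in the catch on the lid (a hard stop); positive = open, turned anticlockwise seen from above, up to 1.75. It turns about a vertical axis, stays where it is left, and takes about 1 N at the knob to move.
- clamp_knob (a point): centre height for gripping the upright round wooden knob on the clamp arm: 16 mm diameter, 38 mm tall; this point is 16 mm below its top and 22 mm above the flat arm it stands on. It is 60 mm from the clamp's axis. The catch at the lid's edge stands next to the shut arm's end, its top 15 mm below this point.
- clamp_hinge (a point): point on the clamp's vertical turning axis (a wooden post beside the bowl), at the height of clamp_knob. Its frame's y axis points along the arm from the axis to the knob.
- hub_mouth (a point): middle of the top rim of the steel hub (50 x 48 mm block rising 20 mm above the round white lid of 208 mm diameter, rim 135 mm above the table). z up; x along the two opposite keyslots. Round bore 20 mm diameter; the slots are 8 mm wide and reach 16.5 mm either side of the centre. The hub can turn within 0.8 rad either way of the middle but is stiff (about 0.25 N m), so it stays where it is. A half turn makes no difference.
- plunger (a joint): how far the spring plunger inside the hub's bore is pressed down, m: 0 = up, its top 32 mm below the rim; about 0.010 with the shaft fully home. The spring pushes up with 4 N at first and 9 N at 0.010.
- shaft_grip (a point): centre of the drive shaft's T-handle, a wooden bar 76 mm long (x), 24 mm wide (y), 24 mm high, z up; 78 mm above the shaft's tip. The shaft (about 0.2 kg) hangs upright by its collar in one of the two holes of a wooden stand 50 mm high, 70 x 190 mm, holes 110 mm apart; it can turn freely there. With the shaft home in the hub this point is 36 mm above the hub's rim.
- shaft_tip (a point): middle of the shaft's lower end; z points up to the handle, x along the two keys and along the T-bar. The shaft is 18 mm in diameter with its first 6 mm tapered to 12 mm. Two opposite keys, 6 mm wide and reaching 15 mm from the axis, run from 14 to 32 mm above the tip. A collar of 40 mm diameter lies from 42 to 50 mm above the tip; fully home its underside sits on the hub's rim, the tip 42 mm below the rim. The handle's underside is 16 mm above the collar.
- stamp: wooden dough stamp with a ball knob, 88 mm tall, standing in the stand's other hole; bystander
- tongs: small steel serving tongs lying flat, 160 mm long, 9 mm thick; bystander
- cutter: round plastic dough cutter ring, 68 mm across, 26 mm high; bystander
- rolling_pin: ribbed wooden rolling pin lying on the far part of the table, 280 mm long, 49 mm thick; bystander
- spatula: spatula with a black handle lying on the robot's right, 240 mm long; bystander
- pail: open steel pail, 110 mm across and high; bystander
Things that resemble listed ones, but are neither listed nor needed, are in the scene too. What is shaped like the part that bears shaft_grip but red or turquoise is not meant.

How it is judged:
On the way, in this order (a step that is already met when the one before it is completed fails the run):
1. the clamp arm is shut in its catch (value of joint clamp below 0.08 rad), for 0.2 s.
2. with the clamp shut, the shaft is home in the hub, keys in the slots, pressed against the spring (z of shaft_tip in the frame of hub_mouth below -0.039 m and horizontal distance between shaft_tip and hub_mouth below 0.004 m and angle between the x axis of shaft_tip and the x axis of hub_mouth, either way round below 0.15 rad and value of joint plunger above 0.006 m and value of joint clamp below 0.08 rad), for 0.2 s.
At the end, for the whole second after the job is handed in: The clamp is within 0.08 rad of shut; the shaft's tip is at least 39 mm below the hub's rim (home is 42), within 4 mm of its axis, keys within 0.15 rad of the slots, the plunger pressed more than 6 mm, and the fingers are still holding or pressing the shaft (over 2 N) (all of step 2 and contact force between the fingers and shaft above 2 N); the arm keeps its last pose, push and grip.
It fails at once if one of the bystanders is moved by more than 40 mm (distance of any of stamp, tongs, cutter, rolling_pin, spatula, pail from where it was at the start of the episode above 0.04 m).
It also fails if it takes over 58 s, if anything falls off the work surface, if the arm or the gripper's body presses on something with over 40 N, if the wrist force passes 120 N, or if a joint passes its speed limit or range.

## Working session

There is one attempt and no reset: what is moved stays moved. The work goes in short steps, Python scripts to look and compute and a tool call to move; the robot and the scene stay as the last step left them, time stands still between calls to the robot, and variables do not carry over. Pictures are saved under pics/ and viewed, at most 10 in all, crops included, and the job is handed in when it is done.

Besides the shell and the picture viewer there is one more tool, called after "Call:" by a JSON object that holds its "name" and its "arguments". drive_tool: Moves the arm, as the interface text tells. Its arguments: {"type":"object","properties":{"series":{"type":"array","items":{"type":"object","properties":{"fingers":{"type":"number"},"dx":{"type":"number"},"dy":{"type":"number"},"dz":{"type":"number"},"wx":{"type":"number"},"wy":{"type":"number"},"wz":{"type":"number"}}}}},"required":["series"]}

```bash
mkdir -p pics
cat > h.py <<'E'
import numpy as np,cv2
from workcell import env,capture,camera_info,ticket
def cam(n):
    c=camera_info(n);f=192/np.tan(np.radians(c['fovy'])/2)
    return c,f,np.array(c['xyz']),np.array(c['orientation']).reshape(3,3)
def ray(n,u,v,z):
    c,f,p,R=cam(n);d=R@np.array([(u-c['cx'])/f,(v-c['cy'])/f,1]);return p+d*(z-p[2])/d[2]
def pts(n,D):
    c,f,p,R=cam(n);v,u=np.indices(D.shape)
    return np.stack([(u-c['cx'])/f*D,(v-c['cy'])/f*D,D],-1)@R.T+p
def proj(n,P):
    c,f,p,R=cam(n);q=R.T@(np.array(P)-p);return q[0]/q[2]*f+c['cx'],q[1]/q[2]*f+c['cy']
E
python3 - <<'E'
from h import *
for n in('scene','top'):
    I,D=capture(n);cv2.imwrite(f'pics/{n}0.png',cv2.resize(I,(800,600)));np.savez(f'{n}0.npz',I=I,D=D)
    print(n,camera_info(n),(D>0).mean())
print(env.get_state())
E
```

```text
scene {'fovy': 43.15176165851417, 'cx': 249.94844704302218, 'cy': 195.1364544826077, 'xyz': array([1.45554498, 0.49500242, 0.82238182]), 'orientation': array([[-0.53741788,  0.46511056, -0.70345874],
       [ 0.84326582,  0.30548997, -0.44224273],
       [ 0.00920783, -0.83087186, -0.55638761]])} 0.9958241780598959
top {'fovy': 48.16373239628529, 'cx': 250.3601243802458, 'cy': 192.59620157471895, 'xyz': array([ 0.43784336, -0.04504327,  1.23412225]), 'orientation': array([[ 0.00834119, -0.98949662,  0.14431513],
       [-0.9999635 , -0.00798693,  0.00303398],
       [-0.00184948, -0.14433517, -0.98952713]])} 0.9959462483723959
{'time_s': 0.1, 'q': array([ 1.30599738e+00,  3.20248943e-01,  1.56555965e+00, -2.39542957e-05,
        1.25740534e+00, -1.99889423e-02]), 'qd': array([-0.00010112, -0.00119209, -0.0047327 ,  0.00053528,  0.00137944,
        0.00068566]), 'tau': array([ 5.24346433e-04, -4.13332772e+01, -2.32509255e+01,  7.30965030e-02,
        4.21612593e-02, -5.40652297e-05]), 'eef_pos': array([0.13924502, 0.55741505, 0.2131913 ]), 'eef_rot': array([[-9.70185184e-01,  2.42364492e-01, -4.02320098e-04],
       [ 2.42364826e-01,  9.70183912e-01, -1.57073341e-03],
       [ 9.63448134e-06, -1.62141053e-03, -9.99998685e-01]]), 'contact_force': array([ 0.08278059,  0.39546747, -1.06404934]), 'ft_torque': array([-0.00671162, -0.04826522,  0.00125201]), 'gripper_force': 0.0, 'width': 0.09103354551652355}
```

View pics/scene0.png

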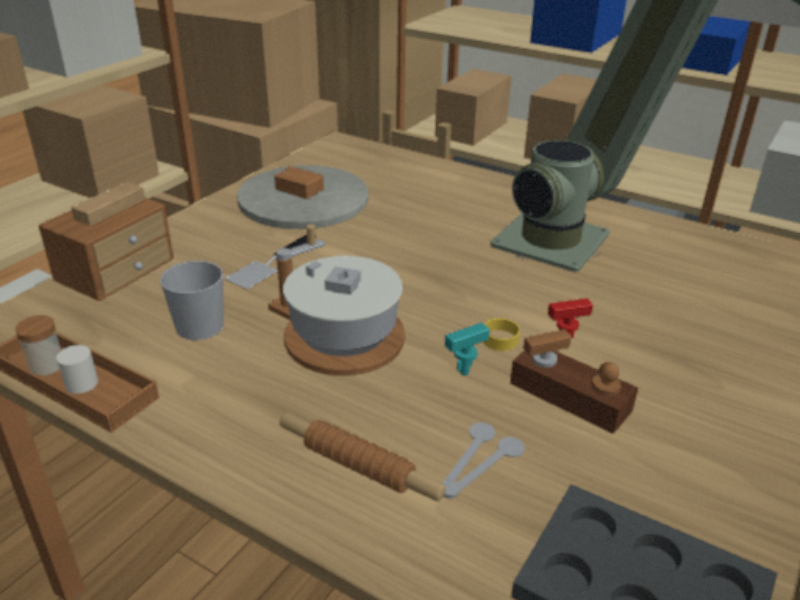

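View pics/top0.png

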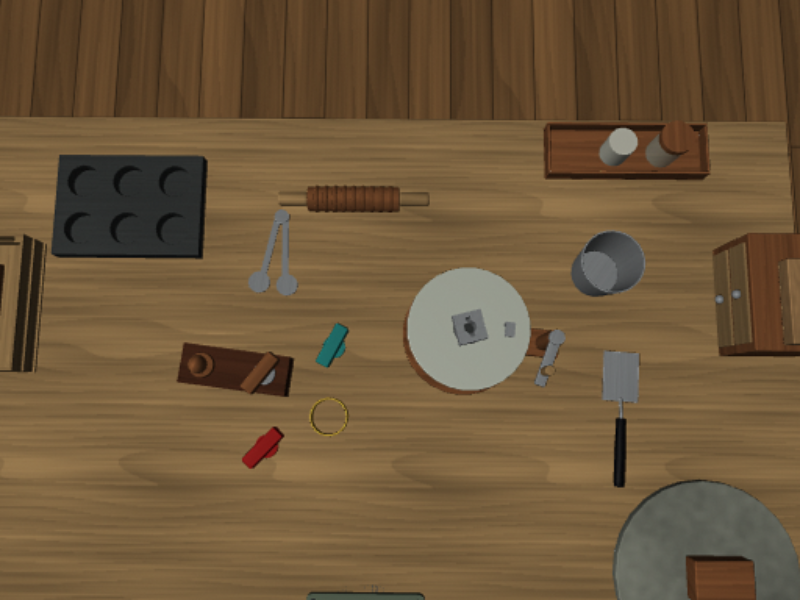

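The scene picture shows the mixer at (343,300) and the stand at (570,380). In the top picture the hub is at (470,327), the catch at (510,329), the post at about (557,338) with the knob near (548,370), and the wooden T-bar in the stand at (260,372). I'll measure heights next.

Run:
```python
from h import *
d=np.load('top0.npz');I,D=d['I'],d['D'];s=np.load('scene0.npz');J,E=s['I'],s['D']
a=cv2.resize(I[195:255,285:375],(720,480),interpolation=cv2.INTER_CUBIC)
b=cv2.resize(J[155:215,165:255],(720,480),interpolation=cv2.INTER_CUBIC)
cv2.imwrite('pics/c1.png',cv2.resize(np.vstack([a,b]),(450,600)))
P=pts('top',D)
np.set_printoptions(precision=3,suppress=True)
# knob zone: heights
print((P[205:252:2,335:366:2,2]*1000).astype(int))
# T-bar & hub
def rect(m,n):
    m=m.astype(np.uint8);k,l,st,c=cv2.connectedComponentsWithStats(m)
    for i in range(1,k):
        if st[i,4]>15:
            q=P[l==i];print(n,st[i],q.mean(0),q.min(0),q.max(0),cv2.minAreaRect((q[:,:2]*1000).astype(np.float32)))
R=np.zeros(D.shape,bool);R[215:260,110:192]=1
rect(R&(P[...,2]>.065),'stand')
R[:]=0;R[190:235,285:322]=1
rect(R&(P[...,2]>.127),'hub')
R[:]=0;R[160:260,250:345]=1
m=R&(abs(P[...,2]-.115)<.008)
c=max(cv2.findContours(m.astype(np.uint8),0,1)[0],key=len)
(u,v),r=cv2.minEnclosingCircle(c);print('lid',u,v,r,ray('top',u,v,.115))
```

```text
[[ 112  114  115    0   -2    2   -1    1    1   -6   -2   -3    3    0
     0    0]
 [ 116  116  113    3    3    2   -1    2    1    0    0   -3    1    2
     0    0]
 [ 114  115  115   -2    1   -2    0    2    0    0    0    0    0    4
    -1    0]
 [ 114  115  115   17   17   17   13   11   13  115  132  130   -1    0
     0    4]
 [ 118  115  114   13   16   17   19   91  121  129  130  129  131   -1
     0   -1]
 [ 115  118  113   13   17   41   75  106  129  133  132  132  132  130
  1234   -2]
 [ 115  115   20   16   27   55   83  107  120  128  130  130  130  131
     2    1]
 [ 115  115   13   16   30   57   77   93  126  125  130  131  128    1
     0    0]
 [ 114  115   17   19   20   44   63   80  125  126  127  127    2    1
     4    1]
 [ 117  115   14   16   20   25   40   42  127  125  126    2    0    5
    -1    6]
 [ 114   16   16   16   16   14   20  129  126  126  129   -1    0    1
    -3   -1]
 [ 113    5   15   16   13   16   14  126  126  123  124    2    0    0
    -2    1]
 [   0    1    0    5   -5    3  121  128  126  125    0   -1    1    2
     2  
[... 903 characters left out ...]
  4    2    5    0    4
     0   -2]]
stand [154 225  25  27 296] [0.48  0.178 0.104] [ 0.438 -0.045  0.076] [0.516 0.21  1.234] ((477.7354736328125, 81.598388671875), (256.0846252441406, 70.27539825439453), 87.86103820800781)
stand [120 227  14  13 118] [0.493 0.285 0.101] [ 0.438 -0.045  0.065] [0.51  0.304 1.234] ((474.90252685546875, 128.62326049804688), (353.65924072265625, 32.5411262512207), 83.21129608154297)
hub [289 198  24  23 315] [ 0.555 -0.169  0.149] [ 0.438 -0.2    0.127] [ 0.586 -0.045  1.234] ((518.7892456054688, -112.01052856445312), (61.19961166381836, 201.00257873535156), 33.46475601196289)
lid 299.5961608886719 210.24879455566406 39.751983642578125 [ 0.555 -0.171  0.115]
```

View pics/c1.png

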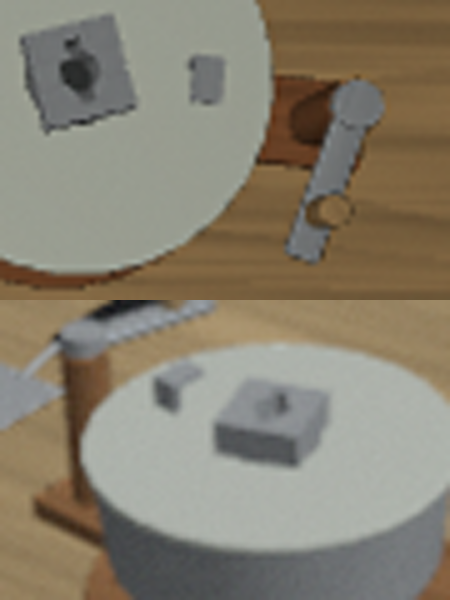

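The crop shows the hub with its slots running near image-vertical (72,42)-(87,95), the catch at (207,80), the hinge cap at (358,105) and the knob at (330,210).

Run:
```python
from h import *
d=np.load('top0.npz');I,D=d['I'],d['D']
P=pts('top',D);np.set_printoptions(precision=4,suppress=True)
def comp(n,box,lo,hi,ero=0):
    v0,v1,u0,u1=box;m=np.zeros(D.shape,np.uint8);m[v0:v1,u0:u1]=((P[...,2]>lo)&(P[...,2]<hi))[v0:v1,u0:u1]
    m=cv2.morphologyEx(m,cv2.MORPH_CLOSE,np.ones((3,3)))
    k,l,st,ce=cv2.connectedComponentsWithStats(m);i=1+st[1:,4].argmax()
    z=np.median(P[...,2][(l==i)&(D>0)])
    vv,uu=np.nonzero(l==i);q=np.array([ray('top',u,v,z)[:2] for u,v in zip(uu,vv)])
    r=cv2.minAreaRect((q*1000).astype(np.float32))
    w,V=np.linalg.eigh(np.cov((q-q.mean(0)).T));a=np.degrees(np.arctan2(V[1,1],V[0,1]))
    print(n,'z',z.round(4),'n',len(q),'mean',q.mean(0),'rect',np.round(r[0],1),np.round(r[1],1),round(r[2],1),'pca deg',a.round(1))
comp('knob',(230,246,338,362),.155,.175)
comp('hinge',(208,224,345,368),.1285,.14)
comp('arm',(208,255,340,368),.117,.128)
comp('bar',(222,256,150,184),.085,.11)
comp('hub',(195,225,285,315),.128,.142)
comp('catch',(200,220,318,335),.123,.142)
comp('stamp',(220,245,118,138),.06,.11)
comp('stand',(215,258,110,192),.042,.06)
comp('pail',(140,195,360,420),.09,.12)
comp('cutter',(245,285,190,230),.015,.035)
# dark slots
g=cv2.cvtColor(I,6)[198:221,290:312];print(g)
```

```text
knob z 0.1641 n 35 mean [ 0.4861 -0.2927] rect [ 485.9 -292.2] [12.3 15. ] 0.5 pca deg 83.7
hinge z 0.1303 n 81 mean [ 0.5415 -0.3146] rect [ 541.  -314.8] [23.9 27. ] 55.6 pca deg 134.6
arm z 0.1263 n 187 mean [ 0.5027 -0.2984] rect [ 506.5 -300.7] [22.3 93.5] 72.1 pca deg 160.9
bar z 0.0979 n 280 mean [0.4808 0.1799] rect [480.8 179.9] [25.4 76. ] 52.0 pca deg 142.0
hub z 0.1353 n 324 mean [ 0.5568 -0.1709] rect [ 557.  -170.6] [50.  48.9] 15.3 pca deg 178.6
catch z 0.1338 n 65 mean [ 0.5543 -0.2367] rect [ 553.5 -236.6] [15.4 23.4] 89.1 pca deg -178.8
stamp z 0.0876 n 201 mean [0.4935 0.2827] rect [493.1 282.6] [40.3 40.5] 46.6 pca deg 88.0
stand z 0.0504 n 1034 mean [0.4931 0.2618] rect [490.9 258. ] [144.9  69.8] 82.9 pca deg 89.2
pail z 0.106 n 376 mean [ 0.6785 -0.4274] rect [ 674.8 -418.7] [109.7 110. ] 88.2 pca deg 123.9
cutter z 0.0253 n 102 mean [0.4072 0.0686] rect [406.8  68.2] [64.8 65.9] 45.6 pca deg 96.1
[[152 152 153 153 153 154 153 155 153 154 155 155 144 135 134 114 113 116
  155 153 153 153]
 [153 153 153 153 154 154 155 155 144 135 134 112 113 113 114 111 111 113
[... 1273 characters left out ...]
2  66  74  87 118 113 113 113
  113 114 112 117]
 [157  91  85 117 113 114 114 113 114 117 108  83  81  83 108 112 113 113
  114 114 113 112]
 [155 140  79 108 112 113 113 113 114 114 113 102  97 105 114 112 112 113
  114 115 114 115]
 [155 150 102  96 113 112 113 114 114 114 114 115 115 116 115 115 113 114
  114 112  88  76]
 [153 156 150  88 116 112 114 114 115 115 114 114 116 116 116 113  85  72
   98  91 123 152]
 [154 155 149  80 116 111 114 114 116 116 116 115 111  69  71  92 124 153
  153 152 152 155]
 [153 155 153 112 100 114 114 116 109  67  59  31  62  91 154 154 154 155
  154 153 154 153]
 [154 154 151 113  90  72  97  88  98 153 153 151 153 153 156 155 155 153
  153 154 154 152]]
```

Call:
{"name": "drive_tool", "arguments": {"series": [{"fingers": 1, "dx": 347, "dy": -850, "dz": 0, "wz": -0.1}, {"fingers": 1, "dx": 347, "dy": -850, "dz": 0, "wz": -0.1}, {"fingers": 1, "dx": 347, "dy": -850, "dz": 0, "wz": -0.1}, {"fingers": 1, "dx": 347, "dy": -850, "dz": 0, "wz": -0.1}, {"fingers": 0.6, "dx": 347, "dy": -850, "dz": 0, "wz": -0.1}, {"fingers": 0.6, "dx": 347, "dy": -850, "dz": 0, "wz": -0.1}, {"fingers": 0.6, "dx": 347, "dy": -850, "dz": 0, "wz": -0.1}, {"fingers": 0.6, "dx": 347, "dy": -850, "dz": 0, "wz": -0.1}]}}

```text
invalid input at $.series[0]: expected keys fingers, dx, dy, dz, wx, wy, wz
```

Call:
{"name": "drive_tool", "arguments": {"series": [{"fingers": 1, "dx": 347, "dy": -850, "dz": 0, "wx": 0, "wy": 0, "wz": -0.1}, {"fingers": 1, "dx": 347, "dy": -850, "dz": 0, "wx": 0, "wy": 0, "wz": -0.1}, {"fingers": 1, "dx": 347, "dy": -850, "dz": 0, "wx": 0, "wy": 0, "wz": -0.1}, {"fingers": 1, "dx": 347, "dy": -850, "dz": 0, "wx": 0, "wy": 0, "wz": -0.1}, {"fingers": 0.6, "dx": 347, "dy": -850, "dz": 0, "wx": 0, "wy": 0, "wz": -0.1}, {"fingers": 0.6, "dx": 347, "dy": -850, "dz": 0, "wx": 0, "wy": 0, "wz": -0.1}, {"fingers": 0.6, "dx": 347, "dy": -850, "dz": 0, "wx": 0, "wy": 0, "wz": -0.1}, {"fingers": 0.6, "dx": 347, "dy": -850, "dz": 0, "wx": 0, "wy": 0, "wz": -0.1}]}}

```text
time_s: 1.1
eef_pos: [0.3286, 0.0931, 0.214]
eef_rot: [[-0.941, 0.338, 0.001], [0.338, 0.941, 0.0], [-0.001, 0.001, -1.0]]
contact_force: [2.0, -0.1, -0.3]
width: 0.0555
gripper_force: 0.0
```

Call:
{"name": "drive_tool", "arguments": {"series": [{"fingers": 0.6, "dx": 157, "dy": -386, "dz": 0, "wx": 0, "wy": 0, "wz": 0}, {"fingers": 0.6, "dx": 157, "dy": -386, "dz": 0, "wx": 0, "wy": 0, "wz": 0}, {"fingers": 0.6, "dx": 157, "dy": -386, "dz": 0, "wx": 0, "wy": 0, "wz": 0}, {"fingers": 0.6, "dx": 157, "dy": -386, "dz": 0, "wx": 0, "wy": 0, "wz": 0}, {"fingers": 0.6, "dx": 157, "dy": -386, "dz": 0, "wx": 0, "wy": 0, "wz": 0}, {"fingers": 0.6, "dx": 157, "dy": -386, "dz": 0, "wx": 0, "wy": 0, "wz": 0}, {"fingers": 0.6, "dx": 157, "dy": -386, "dz": 0, "wx": 0, "wy": 0, "wz": 0}, {"fingers": 0.6, "dx": 157, "dy": -386, "dz": 0, "wx": 0, "wy": 0, "wz": 0}]}}

```text
time_s: 2.1
eef_pos: [0.4858, -0.2935, 0.2127]
eef_rot: [[-0.94, 0.341, -0.001], [0.341, 0.94, 0.0], [0.001, 0.0, -1.0]]
contact_force: [-1.0, 0.8, 0.1]
width: 0.0545
gripper_force: 0.0
```

Call:
{"name": "drive_tool", "arguments": {"series": [{"fingers": 0.6, "dx": 0, "dy": 0, "dz": -45, "wx": 0, "wy": 0, "wz": 0}, {"fingers": 0.6, "dx": 0, "dy": 0, "dz": -77, "wx": 0, "wy": 0, "wz": 0}, {"fingers": 0.6, "dx": 0, "dy": 0, "dz": -77, "wx": 0, "wy": 0, "wz": 0}, {"fingers": 0.0, "dx": 0, "dy": 0, "dz": -77, "wx": 0, "wy": 0, "wz": 0}, {"fingers": 0.0, "dx": 0, "dy": 0, "dz": -77, "wx": 0, "wy": 0, "wz": 0}, {"fingers": 0.0, "dx": 0, "dy": 0, "dz": -77, "wx": 0, "wy": 0, "wz": 0}, {"fingers": 0.0, "dx": 0, "dy": 0, "dz": -77, "wx": 0, "wy": 0, "wz": 0}, {"fingers": 0.0, "dx": 0, "dy": 0, "dz": -77, "wx": 0, "wy": 0, "wz": 0}]}}

```text
time_s: 3.1
eef_pos: [0.4855, -0.2913, 0.1375]
eef_rot: [[-0.941, 0.338, 0.001], [0.338, 0.941, -0.001], [-0.001, -0.0, -1.0]]
contact_force: [-0.3, 0.0, 2.3]
width: 0.0154
gripper_force: 30.0
```

Call:
{"name": "drive_tool", "arguments": {"series": [{"fingers": 0, "dx": 4, "dy": 8, "dz": -77, "wx": 0, "wy": 0, "wz": -0.15}]}}

```text
time_s: 3.22
eef_pos: [0.4967, -0.291, 0.0872]
eef_rot: [[-0.878, 0.478, 0.023], [0.478, 0.878, -0.016], [-0.028, -0.004, -1.0]]
contact_force: [-2.5, -5.4, 41.0]
width: 0.0178
gripper_force: 30.0
```

I mistakenly repeated dz=-77 in that call, so the tool went down. I'll back straight up now and look.

Call:
{"name": "drive_tool", "arguments": {"series": [{"fingers": 0, "dx": 0, "dy": 0, "dz": 35, "wx": 0, "wy": 0, "wz": 0}, {"fingers": 0.3, "dx": 0, "dy": 0, "dz": 62, "wx": 0, "wy": 0, "wz": 0}]}}

```text
time_s: 3.48
eef_pos: [0.4876, -0.2843, 0.1356]
eef_rot: [[-0.88, 0.475, -0.004], [0.475, 0.88, 0.002], [0.004, 0.0, -1.0]]
contact_force: [-1.0, -0.6, 0.5]
width: 0.0247
gripper_force: 0.0
```

Run:
```python
from h import *
s=env.get_state();print(s['eef_pos'],s['width'],s['contact_force'],s['time_s'])
J,_=capture('scene');I,_=capture('top')
a=cv2.resize(I[185:265,270:390],(600,400));b=cv2.resize(J[110:230,150:270],(400,400))
cv2.imwrite('pics/c2.png',cv2.resize(np.hstack([a,b]),(800,320)))
```

```text
[ 0.48758534 -0.28433617  0.13558256] 0.024676074513974022 [-0.9618379  -0.5672285   0.52618211] 3.475
```

View pics/c2.png

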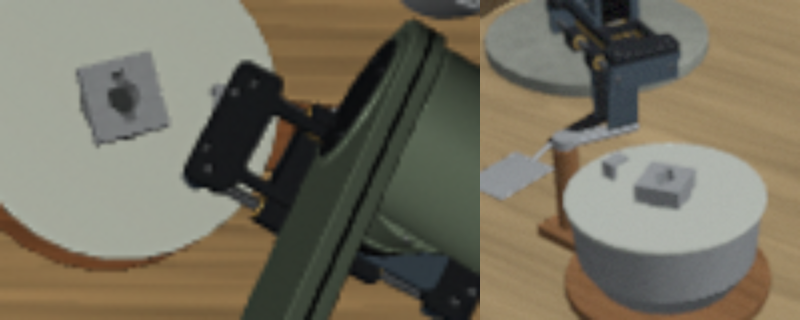

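The clamp, lid and knob are unharmed, and the fingers still straddle the knob. Regrip and swing.

Call:
{"name": "drive_tool", "arguments": {"series": [{"fingers": 0, "dx": 0, "dy": 0, "dz": 2, "wx": 0, "wy": 0, "wz": 0}, {"fingers": 0, "dx": 0, "dy": 0, "dz": 2, "wx": 0, "wy": 0, "wz": 0}, {"fingers": 0, "dx": 5, "dy": 8, "dz": 2, "wx": 0, "wy": 0, "wz": -0.15}, {"fingers": 0, "dx": 12, "dy": 14.5, "dz": 2, "wx": 0, "wy": 0, "wz": -0.31}, {"fingers": 0, "dx": 19, "dy": 20, "dz": 2, "wx": 0, "wy": 0, "wz": -0.46}, {"fingers": 0, "dx": 27.5, "dy": 25, "dz": 2, "wx": 0, "wy": 0, "wz": -0.62}, {"fingers": 0, "dx": 36.5, "dy": 28, "dz": 2, "wx": 0, "wy": 0, "wz": -0.78}, {"fingers": 0, "dx": 36.5, "dy": 28, "dz": 2, "wx": 0, "wy": 0, "wz": -0.78}]}}

```text
time_s: 4.58
eef_pos: [0.5251, -0.2563, 0.1382]
eef_rot: [[-0.294, 0.956, -0.001], [0.956, 0.294, 0.0], [0.001, -0.001, -1.0]]
contact_force: [-0.3, -0.5, 1.1]
width: 0.0152
gripper_force: 30.0
```

Call:
{"name": "drive_tool", "arguments": {"series": [{"fingers": 0, "dx": 5.5, "dy": 1, "dz": 0, "wx": 0, "wy": 0, "wz": -0.09}, {"fingers": 0, "dx": 9.5, "dy": 1.7, "dz": 0, "wx": 0, "wy": 0, "wz": -0.16}, {"fingers": 0, "dx": 13.8, "dy": 2, "dz": 0, "wx": 0, "wy": 0, "wz": -0.23}, {"fingers": 0, "dx": 13.8, "dy": 2, "dz": 0, "wx": 0, "wy": 0, "wz": -0.23}]}}

```text
time_s: 5.08
eef_pos: [0.5385, -0.2544, 0.1383]
eef_rot: [[-0.069, 0.998, -0.001], [0.998, 0.069, 0.001], [0.001, -0.001, -1.0]]
contact_force: [0.3, 0.2, -0.7]
width: 0.0154
gripper_force: 30.0
```

No stop yet; keep going gently.

Call:
{"name": "drive_tool", "arguments": {"series": [{"fingers": 0, "dx": 3, "dy": 0, "dz": 0, "wx": 0, "wy": 0, "wz": -0.05}, {"fingers": 0, "dx": 6, "dy": -0.3, "dz": 0, "wx": 0, "wy": 0, "wz": -0.1}, {"fingers": 0, "dx": 6, "dy": -0.3, "dz": 0, "wx": 0, "wy": 0, "wz": -0.1}]}}

```text
time_s: 5.45
eef_pos: [0.5444, -0.2546, 0.1384]
eef_rot: [[0.031, 1.0, -0.001], [1.0, -0.031, 0.001], [0.001, -0.001, -1.0]]
contact_force: [1.0, 0.4, -0.4]
width: 0.0155
gripper_force: 30.0
```

Call:
{"name": "drive_tool", "arguments": {"series": [{"fingers": 0, "dx": 3, "dy": -0.2, "dz": 0, "wx": 0, "wy": 0, "wz": -0.05}, {"fingers": 0, "dx": 6, "dy": -0.8, "dz": 0, "wx": 0, "wy": 0, "wz": -0.1}, {"fingers": 0, "dx": 6, "dy": -0.8, "dz": 0, "wx": 0, "wy": 0, "wz": -0.1}]}}

```text
time_s: 5.82
eef_pos: [0.5469, -0.255, 0.1382]
eef_rot: [[0.13, 0.991, -0.009], [0.991, -0.13, 0.002], [0.001, -0.009, -1.0]]
contact_force: [-7.6, 1.6, 3.0]
width: 0.0154
gripper_force: 30.0
```

Call:
{"name": "drive_tool", "arguments": {"series": [{"fingers": 0.4, "dx": 0, "dy": 0, "dz": 0, "wx": 0, "wy": 0, "wz": 0}, {"fingers": 0.4, "dx": -3, "dy": 0, "dz": 0, "wx": 0, "wy": 0, "wz": 0}, {"fingers": 0.4, "dx": -3, "dy": 0, "dz": 60, "wx": 0, "wy": 0, "wz": 0}, {"fingers": 0.6, "dx": -3, "dy": 40, "dz": 90, "wx": 0, "wy": 0, "wz": 0.18}, {"fingers": 0.6, "dx": -20, "dy": 100, "dz": 90, "wx": 0, "wy": 0, "wz": 0.36}, {"fingers": 0.6, "dx": -40, "dy": 160, "dz": 90, "wx": 0, "wy": 0, "wz": 0.54}, {"fingers": 0.6, "dx": -50, "dy": 220, "dz": 90, "wx": 0, "wy": 0, "wz": 0.72}, {"fingers": 0.6, "dx": -60, "dy": 280, "dz": 90, "wx": 0, "wy": 0, "wz": 0.9}]}}

```text
time_s: 6.82
eef_pos: [0.4905, 0.026, 0.2292]
eef_rot: [[-0.698, 0.716, 0.002], [0.716, 0.698, 0.0], [-0.001, 0.002, -1.0]]
contact_force: [1.7, 0.3, 0.1]
width: 0.055
gripper_force: 0.0
```

Run:
```python
from h import *
s=env.get_state();print(s['eef_pos'],s['eef_rot'][:,1],s['width'],s['q'],s['time_s'])
J,_=capture('scene');I,D=capture('top')
np.savez('top1.npz',I=I,D=D)
a=cv2.resize(I[195:245,280:355],(600,400),interpolation=2);b=cv2.resize(J[130:230,150:250],(400,400))
cv2.imwrite('pics/c3.png',cv2.resize(np.hstack([a,b]),(800,320)))
```

```text
[0.49046794 0.0260371  0.22924497] [0.71621179 0.69788117 0.0015937 ] 0.054952837939856294 [ 2.94064529e-02  1.76100296e-01  1.72230256e+00  3.30588327e-04
  1.24131307e+00 -7.43135467e-01] 6.825
```

View pics/c3.png

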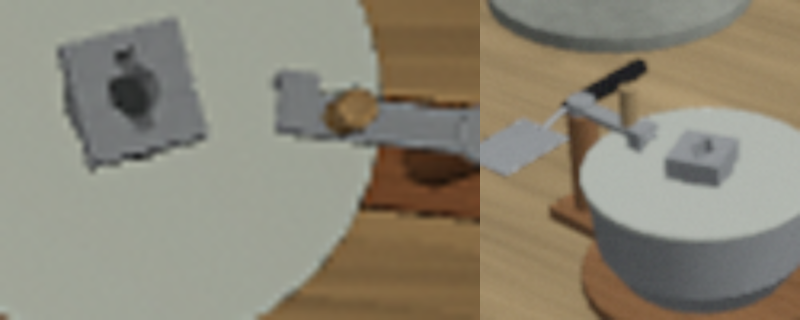

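The clamp is shut: its arm end is against the catch at (297,105), knob at (350,110). Now to the shaft.

Call:
{"name": "drive_tool", "arguments": {"series": [{"fingers": 0.6, "dx": -4, "dy": 60, "dz": -20, "wx": 0, "wy": 0, "wz": 0.07}, {"fingers": 0.6, "dx": -7, "dy": 110, "dz": -40, "wx": 0, "wy": 0, "wz": 0.135}, {"fingers": 0.6, "dx": -9.5, "dy": 154, "dz": -80, "wx": 0, "wy": 0, "wz": 0.135}, {"fingers": 0.6, "dx": -9.5, "dy": 154, "dz": -100, "wx": 0, "wy": 0, "wz": 0.135}, {"fingers": 0.6, "dx": -9.5, "dy": 154, "dz": -100, "wx": 0, "wy": 0, "wz": 0.135}]}}

```text
time_s: 7.55
eef_pos: [0.4807, 0.1778, 0.1275]
eef_rot: [[-0.784, 0.62, -0.003], [0.62, 0.784, -0.001], [0.002, -0.003, -1.0]]
contact_force: [0.2, -0.3, -0.1]
width: 0.055
gripper_force: 0.0
```

Run:
```python
from h import *
s=env.get_state();print(s['eef_pos'],s['eef_rot'][:,1],s['time_s'])
J,E=capture('scene')
cv2.imwrite('pics/c4.png',cv2.resize(J[170:290,290:430],(700,600)))
```

```text
[0.48065448 0.17781393 0.1274973 ] [ 0.62046189  0.78423135 -0.00286977] 7.55
```

View pics/c4.png

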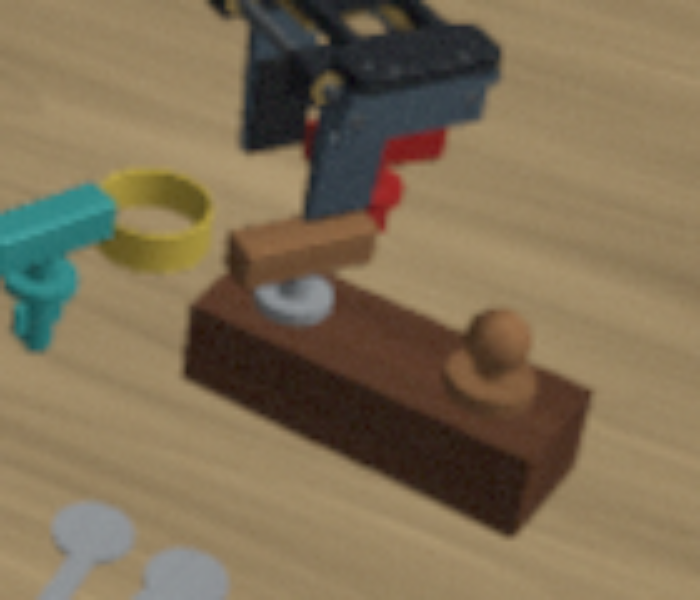

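The fingers straddle the wooden bar (bar at (305,245)). Descend and close.

Call:
{"name": "drive_tool", "arguments": {"series": [{"fingers": 0.6, "dx": 0, "dy": 2, "dz": -35, "wx": 0, "wy": 0, "wz": 0}, {"fingers": 0.6, "dx": 0, "dy": 2, "dz": -59, "wx": 0, "wy": 0, "wz": 0}, {"fingers": 0.6, "dx": 0, "dy": 2, "dz": -59, "wx": 0, "wy": 0, "wz": 0}, {"fingers": 0, "dx": 0, "dy": 2, "dz": -59, "wx": 0, "wy": 0, "wz": 0}, {"fingers": 0, "dx": 0, "dy": 2, "dz": -59, "wx": 0, "wy": 0, "wz": 0}, {"fingers": 0, "dx": 0, "dy": 2, "dz": -59, "wx": 0, "wy": 0, "wz": 0}, {"fingers": 0, "dx": 0, "dy": 2, "dz": -59, "wx": 0, "wy": 0, "wz": 0}]}}

```text
time_s: 8.48
eef_pos: [0.4817, 0.1803, 0.0706]
eef_rot: [[-0.784, 0.621, 0.001], [0.621, 0.784, 0.0], [-0.001, 0.001, -1.0]]
contact_force: [-0.9, -1.4, 3.9]
width: 0.0236
gripper_force: 30.0
```

Call:
{"name": "drive_tool", "arguments": {"series": [{"fingers": 0, "dx": 0, "dy": 0, "dz": 40, "wx": 0, "wy": 0, "wz": 0}, {"fingers": 0, "dx": 0, "dy": 0, "dz": 95, "wx": 0, "wy": 0, "wz": 0}, {"fingers": 0, "dx": 0, "dy": 0, "dz": 150, "wx": 0, "wy": 0, "wz": 0}, {"fingers": 0, "dx": 20, "dy": -50, "dz": 160, "wx": 0, "wy": 0, "wz": 0.18}, {"fingers": 0, "dx": 40, "dy": -110, "dz": 160, "wx": 0, "wy": 0, "wz": 0.36}, {"fingers": 0, "dx": 55, "dy": -165, "dz": 160, "wx": 0, "wy": 0, "wz": 0.54}, {"fingers": 0, "dx": 70, "dy": -220, "dz": 160, "wx": 0, "wy": 0, "wz": 0.72}, {"fingers": 0, "dx": 75, "dy": -275, "dz": 160, "wx": 0, "wy": 0, "wz": 0.937}]}}

```text
time_s: 9.48
eef_pos: [0.5562, -0.0908, 0.2291]
eef_rot: [[-0.981, -0.194, -0.001], [-0.194, 0.981, 0.001], [0.001, 0.001, -1.0]]
contact_force: [1.1, -0.0, -3.2]
width: 0.0242
gripper_force: 30.0
```

Run:
```python
from h import *
s=env.get_state();print(s['eef_pos'],s['eef_rot'],s['q'],s['contact_force'],s['width'],s['time_s'])
J,E=capture('scene');np.savez('scene2.npz',I=J,D=E)
print(proj('scene',s['eef_pos']))
cv2.imwrite('pics/c5.png',cv2.resize(J[100:250,150:350],(800,600)))
```

```text
[ 0.55620231 -0.09078723  0.22914128] [[-9.80996488e-01 -1.94023709e-01 -8.31018358e-04]
 [-1.94024171e-01  9.80996613e-01  5.16578055e-04]
 [ 7.14997804e-04  6.67998905e-04 -9.99999521e-01]] [-1.82420229e-01  2.92940234e-01  1.56453421e+00  3.72352051e-04
  1.28502917e+00 -1.94858411e+00] [ 1.06155088 -0.0494145  -3.2259972 ] 0.02417225528492306 9.475
(np.float64(243.54398373833146), np.float64(153.67208845150267))
```

View pics/c5.png

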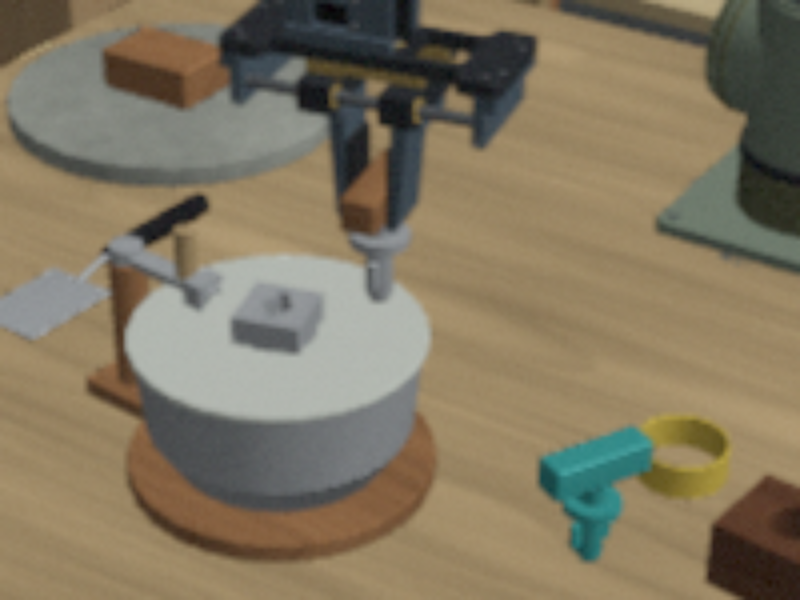

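The shaft hangs upright in the fingers (collar at (380,240), tip at (378,295)), and the clamp is shut. A quick fit of the collar will check the shaft's offset from the TCP.

Run:
```python
from h import *
from scipy.optimize import least_squares
d=np.load('scene2.npz');D=d['D'];P=pts('scene',D);np.set_printoptions(precision=4,suppress=True)
t=np.array([.5562,-.0908,.2291])
for lo,hi,r in((.207,.2155,.02),(.168,.179,.009),(.199,.205,.009)):
    m=(D>0)&(abs(P[...,0]-t[0])<.03)&(abs(P[...,1]-t[1])<.03)&(P[...,2]>lo)&(P[...,2]<hi)
    q=P[m][:,:2];f=least_squares(lambda c:np.hypot(*(q-c).T)-r,t[:2]-.0,loss='soft_l1',f_scale=.002)
    print(lo,len(q),f.x-t[:2],np.sqrt(np.mean(f.fun**2)))
m=(D>0)&(abs(P[...,0]-t[0])<.03)&(abs(P[...,1]-t[1])<.03)&(P[...,2]<.2)&(P[...,2]>.14)
print('tip z',np.percentile(P[m][:,2],[1,3,10]))
m=((D>0)&(abs(P[...,0]-.557)<.05)&(abs(P[...,1]+.17)<.05)&(abs(P[...,2]-.135)<.005)).astype(np.uint8)
k,l,st,c=cv2.connectedComponentsWithStats(m);i=1+st[1:,4].argmax();vv,uu=np.nonzero(l==i)
q=np.array([ray('scene',u,v,.135)[:2] for u,v in zip(uu,vv)]);print('hub scene',cv2.minAreaRect((q*1000).astype(np.float32)),np.median(P[l==i][:,2]))
```

```text
0.207 48 [-0.0041 -0.0041] 0.0033986107982008082
0.168 17 [-0.0037 -0.0029] 0.0017693374961593599
0.199 8 [-0.0029 -0.0021] 0.0024839322713919917
tip z [0.1668 0.1674 0.1706]
hub scene ((559.2015380859375, -169.37677001953125), (57.57925033569336, 50.62413024902344), 14.708630561828613) 0.13396160222527187
```

Call:
{"name": "drive_tool", "arguments": {"series": [{"fingers": 0, "dx": 1, "dy": -50, "dz": 0, "wx": 0, "wy": 0, "wz": 0.03}, {"fingers": 0, "dx": 1, "dy": -80, "dz": 0, "wx": 0, "wy": 0, "wz": 0.07}, {"fingers": 0, "dx": 1, "dy": -80, "dz": 0, "wx": 0, "wy": 0, "wz": 0.07}, {"fingers": 0, "dx": 1, "dy": -80, "dz": 0, "wx": 0, "wy": 0, "wz": 0.07}, {"fingers": 0, "dx": 1, "dy": -80, "dz": 0, "wx": 0, "wy": 0, "wz": 0.07}]}}

```text
time_s: 10.15
eef_pos: [0.5569, -0.168, 0.2298]
eef_rot: [[-0.966, -0.257, -0.0], [-0.257, 0.966, 0.001], [0.0, 0.001, -1.0]]
contact_force: [0.6, 0.1, -2.0]
width: 0.0239
gripper_force: 30.0
```

Run:
```python
from h import *
s=env.get_state();y=s['eef_rot'][:,1];print(s['eef_pos'],np.degrees(np.arctan2(y[1],y[0])),s['q'],s['contact_force'],s['width'],s['time_s'])
J,E=capture('scene')
cv2.imwrite('pics/c6.png',cv2.resize(J[120:220,170:290],(720,600)))
```

```text
[ 0.55693908 -0.16797823  0.22976378] 104.90631223039344 [-3.12936936e-01  3.21354580e-01  1.52163175e+00  4.20429977e-04
  1.29917552e+00 -2.14401049e+00] [ 0.55664895  0.05459466 -1.99248121] 0.02390639247069839 10.15
```

View pics/c6.png

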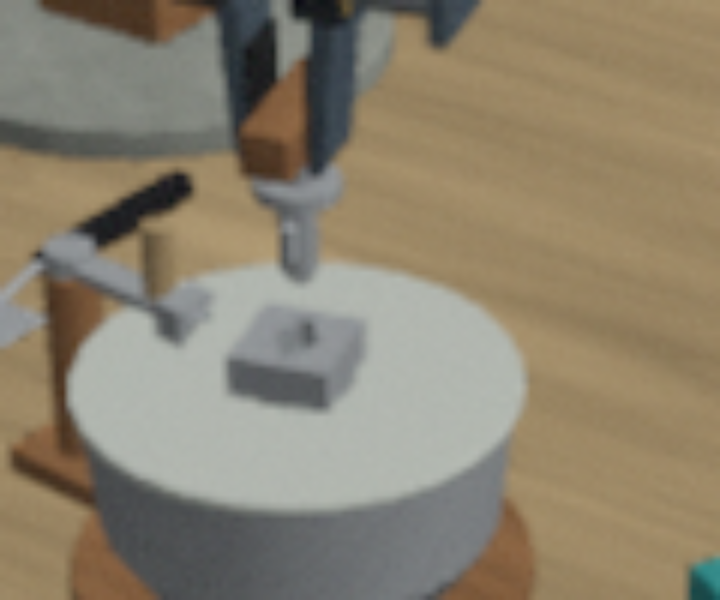

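The tip (300,275) is above the bore (305,330). I'll let the pose settle first.

Call:
{"name": "drive_tool", "arguments": {"series": [{"fingers": 0, "dx": 0, "dy": 0, "dz": 0, "wx": 0, "wy": 0, "wz": 0}, {"fingers": 0, "dx": 0, "dy": 0, "dz": 0, "wx": 0, "wy": 0, "wz": 0}]}}

```text
time_s: 10.45
eef_pos: [0.5571, -0.1687, 0.23]
eef_rot: [[-0.966, -0.257, 0.0], [-0.257, 0.966, 0.0], [-0.0, 0.0, -1.0]]
contact_force: [0.8, 0.3, -2.0]
width: 0.0236
gripper_force: 30.0
```

Call:
{"name": "drive_tool", "arguments": {"series": [{"fingers": 0, "dx": 0, "dy": -2, "dz": -12, "wx": 0, "wy": 0, "wz": 0}, {"fingers": 0, "dx": 0, "dy": -2, "dz": -26, "wx": 0, "wy": 0, "wz": 0}, {"fingers": 0, "dx": 0, "dy": -2, "dz": -33, "wx": 0, "wy": 0, "wz": 0}, {"fingers": 0, "dx": 0, "dy": -2, "dz": -37, "wx": 0, "wy": 0, "wz": 0}, {"fingers": 0, "dx": 0, "dy": -2, "dz": -37, "wx": 0, "wy": 0, "wz": 0}]}}

```text
time_s: 11.08
eef_pos: [0.557, -0.1711, 0.1927]
eef_rot: [[-0.967, -0.256, -0.0], [-0.256, 0.967, 0.0], [0.0, 0.0, -1.0]]
contact_force: [0.9, 0.2, -2.6]
width: 0.0239
gripper_force: 30.0
```

Tip is about 5 mm in with no contact. Go deeper.

Call:
{"name": "drive_tool", "arguments": {"series": [{"fingers": 0, "dx": 0, "dy": 0, "dz": -4, "wx": 0, "wy": 0, "wz": 0}, {"fingers": 0, "dx": 0, "dy": 0, "dz": -8, "wx": 0, "wy": 0, "wz": 0}, {"fingers": 0, "dx": 0, "dy": 0, "dz": -12, "wx": 0, "wy": 0, "wz": 0}, {"fingers": 0, "dx": 0, "dy": 0, "dz": -12, "wx": 0, "wy": 0, "wz": 0}]}}

```text
time_s: 11.58
eef_pos: [0.5571, -0.1708, 0.1805]
eef_rot: [[-0.967, -0.256, 0.0], [-0.256, 0.967, 0.001], [-0.0, 0.001, -1.0]]
contact_force: [1.0, 2.6, -4.1]
width: 0.0239
gripper_force: 30.0
```

Call:
{"name": "drive_tool", "arguments": {"series": [{"fingers": 0, "dx": 0, "dy": 0, "dz": -4, "wx": 0, "wy": 0, "wz": 0}, {"fingers": 0, "dx": 0, "dy": 0, "dz": -8, "wx": 0, "wy": 0, "wz": 0}, {"fingers": 0, "dx": 0, "dy": 0, "dz": -8, "wx": 0, "wy": 0, "wz": 0}]}}

```text
time_s: 11.95
eef_pos: [0.5572, -0.1708, 0.1724]
eef_rot: [[-0.967, -0.256, 0.0], [-0.256, 0.967, 0.001], [-0.0, 0.001, -1.0]]
contact_force: [2.2, 2.4, -4.7]
width: 0.0237
gripper_force: 30.0
```

Call:
{"name": "drive_tool", "arguments": {"series": [{"fingers": 0, "dx": 0, "dy": 0, "dz": -5, "wx": 0, "wy": 0, "wz": 0}, {"fingers": 0, "dx": 0, "dy": 0, "dz": -10, "wx": 0, "wy": 0, "wz": 0}, {"fingers": 0, "dx": 0, "dy": 0, "dz": -14, "wx": 0, "wy": 0, "wz": 0}, {"fingers": 0, "dx": 0, "dy": 0, "dz": -14, "wx": 0, "wy": 0, "wz": 0}]}}

```text
time_s: 12.45
eef_pos: [0.5574, -0.1709, 0.1594]
eef_rot: [[-0.967, -0.256, 0.001], [-0.256, 0.967, 0.0], [-0.001, -0.0, -1.0]]
contact_force: [1.3, 3.5, 2.8]
width: 0.0239
gripper_force: 30.0
```

Spring force is rising as expected (about 7 N from baseline). Push the rest of the way.

Call:
{"name": "drive_tool", "arguments": {"series": [{"fingers": 0, "dx": 0, "dy": 0, "dz": -2, "wx": 0, "wy": 0, "wz": 0}, {"fingers": 0, "dx": 0, "dy": 0, "dz": -4, "wx": 0, "wy": 0, "wz": 0}, {"fingers": 0, "dx": 0, "dy": 0, "dz": -4, "wx": 0, "wy": 0, "wz": 0}]}}

```text
time_s: 12.82
eef_pos: [0.5574, -0.171, 0.156]
eef_rot: [[-0.967, -0.256, 0.002], [-0.256, 0.967, 0.0], [-0.002, -0.0, -1.0]]
contact_force: [0.9, 4.0, 7.3]
width: 0.0244
gripper_force: 30.0
```

Call:
{"name": "drive_tool", "arguments": {"series": [{"fingers": 0, "dx": 0, "dy": 0, "dz": -1.5, "wx": 0, "wy": 0, "wz": 0}, {"fingers": 0, "dx": 0, "dy": 0, "dz": -1.5, "wx": 0, "wy": 0, "wz": 0}, {"fingers": 0, "dx": 0, "dy": 0, "dz": -1.5, "wx": 0, "wy": 0, "wz": 0}, {"fingers": 0, "dx": 0, "dy": 0, "dz": -1.5, "wx": 0, "wy": 0, "wz": 0}]}}

```text
time_s: 13.32
eef_pos: [0.5575, -0.171, 0.1556]
eef_rot: [[-0.967, -0.256, 0.002], [-0.256, 0.967, -0.0], [-0.002, -0.001, -1.0]]
contact_force: [-0.2, 5.3, 11.7]
width: 0.0235
gripper_force: 30.0
```

Run:
```python
from h import *
s=env.get_state();print(s['eef_pos'],s['contact_force'],s['ft_torque'],s['width'],s['time_s'])
J,E=capture('scene')
cv2.imwrite('pics/c7.png',cv2.resize(J[120:220,170:290],(720,600)))
```

```text
[ 0.55747783 -0.17096645  0.15557667] [-0.1784924   5.29223631 11.67326002] [1.17359379 0.25261119 0.02372077] 0.023535156108973568 13.325
```

View pics/c7.png

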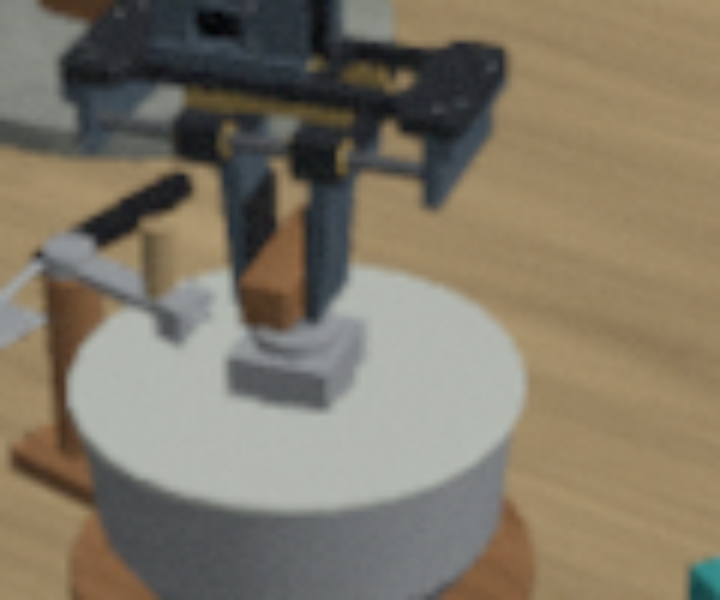

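The collar (300,335) is sitting on the hub and the TCP height matches home (155.6 mm); the clamp is shut. One more mm of press for margin, then hand in.

Call:
{"name": "drive_tool", "arguments": {"series": [{"fingers": 0, "dx": 0, "dy": 0, "dz": -1.5, "wx": 0, "wy": 0, "wz": 0}, {"fingers": 0, "dx": 0, "dy": 0, "dz": -1.5, "wx": 0, "wy": 0, "wz": 0}, {"fingers": 0, "dx": 0, "dy": 0, "dz": -1.5, "wx": 0, "wy": 0, "wz": 0}, {"fingers": 0, "dx": 0, "dy": 0, "dz": -1.5, "wx": 0, "wy": 0, "wz": 0}]}}

```text
time_s: 13.88
eef_pos: [0.5575, -0.171, 0.1556]
eef_rot: [[-0.967, -0.256, 0.003], [-0.256, 0.967, -0.0], [-0.003, -0.001, -1.0]]
contact_force: [-3.0, 5.1, 19.3]
width: 0.0241
gripper_force: 30.0
```

```bash
python3 -c "
from workcell import ticket
print(ticket.hand_in())"
```

```text
the job is handed in; nothing more can be done
None
```

I shut the clamp in its catch and pressed the shaft fully home in the hub, then handed the job in still holding the handle; no verdict came back, and a mistyped move early on briefly pushed the gripper down at the clamp knob with about 41 N.

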